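# Free the spray can from the parts bin and stand it up

## Robot

A 6-joint arm with a two-finger parallel gripper is mounted at the origin on a cart in front of the work surface, level with it; the furniture and walls round the work are solid. World frame = base frame: x ahead of the robot, y to its left, z up, the work surface at z = 0. Lengths are in mm, angles in degrees, forces in N, time in s.
With the tool pointing down it reaches from about 350 to 850 mm from the base axis. Payload 8.1 kg.
Tool frame: the origin (TCP) lies midway between the tips of the shut fingers; the grasp point (between the pads) lies 19 mm behind it; z points along the fingers, y is the line along which they close (so a half turn about z gives the same grasp; the last joint's range is limited). The gripper opens to 85 mm and grips with 20 to 120 N. Pads are 22 mm wide; open, the fingers measure 114 mm over their backs; the gripper's body (76 mm by 85 mm) begins 54 mm behind the grasp point. The pads swing forward as they close: fully open they stand 13 mm farther back than shut.
Start: joints at [-72.445, 7.471, 85.268, -0, 87.261, -4.893], TCP at [229.132, -554.53, 231.292] pointing down, gripper open.
Joint ranges: [-169.43, 169.43], [-51.17, 129.36], [1.28, 143.12], [-76.62, 256.62], [0, 156.53], [-152.29, 152.29]. Speed limits (degrees/s): [136.94, 136.94, 159.86, 180, 180, 180].

## Interface

Orientations are given as [roll, pitch, yaw] about the fixed x, y, z axes, in that order (R = Rz(yaw) Ry(pitch) Rx(roll)).
In Python, from bench import r gives the robot as it stands. The module is installed in compiled form; this text tells all that it offers.
- The arm moves only by the tool jog_arm, never from a script. Its argument "rows" is a list of rows, each a list of 2 entries, a list of its own where there are three numbers: the shift along the tool's x, y, z in mm, then the turn, a rotation vector about the tool's x, y, z in rad. A call has 1 to 10 rows; each row is the pose to reach, as a shift and turn from the pose commanded when the call began, along the tool's axes at that moment; what a row does not reach only later rows make up. A row lasts 1/10 s, in which the tool goes at most 50 mm and 8.59 degrees, less where a joint would pass 70% of its speed; a pose out of reach is approached as far as the arm can. A call with a gripper value outside its range is refused whole. "grip" is the finger opening in mm, from 0 to 85.4, set as the call begins (left out, the last holds). The fingers move at their own pace and stop on an object; "force" is the grip in N (left out, the last holds). Time passes only in rows, so rows that repeat a pose let the fingers close. It gives the time, the measured TCP pose, the force, the opening and the grip force at its end, in the units of the state.
- r.sense(): the state, without advancing time (a new reading comes with each control period).
- r.snapshot(name): name is "scene" or "top" or "wrist"; returns (picture, depth): 480x640x3 uint8, blue, green, red; 480x640 float32, mm along the optical axis (not along the pixel's ray), 0 where there is no reading.
- r.camera_params(name): a dict with "fx", "fy", "cx", "cy" (pixels), "pose" (4x4, takes a point from camera to world coordinates); the wrist camera has in their place "tool_from_camera" (4x4, takes a point from camera to tool coordinates, whose origin is the TCP and whose axes are the flange's). Camera axes: x right, y down, z forward; pixel columns grow to the right and rows downward; lengths in mm; the calibration is good to about 2 mm. A picture is of the moment at which its call begins: read the wrist's pose just before it. camera_params takes no time and is no camera call.
- r.hand_in(): hands the job in; it is judged then, once.
The state is a dict: "time": time; "joint_pos": joint angles; "qd": joint speeds; "joint_efforts": joint torques, N m; "tool_pos": TCP position; "tcp_rot": TCP orientation; "ft_force": force on the tool from outside, world axes, zero at the start; "wrist_torque": the same for the moment, N m; "finger_gap": finger opening in mm; "grip_force": force on a finger pad.
Only numpy, scipy, OpenCV 4.12 (cv2) and the standard library are available. Lean on these libraries where they do the work, as an engineer would, in place of code of your own. Each camera call takes 0.05 s, during which the arm holds its last target. There are 200 camera calls.

## Task

The spray can with the green cap has toppled into the yellow parts bin, and its foot is caught in the back corner under the ledge. Draw it out and stand it upright, right way up and wholly on the round cork mat; do not drop it, and leave the wood block in the bin.

Things in the scene. Friction and masses are not known exactly. Their poses are not given: they have to be found in the camera images.
- spray_can: Loose can, 58 mm diameter, 225 long, 0.24 kg, green cap 57 mm wide over the top 47. Origin: centre of the flat foot; z runs foot to cap. It leans 33 deg, cap over the bin's front, underside on the front rim, foot under the ledge. Grip it across (along the bin's y) at the cap, clear of all walls. Lifted straight up it hits the ledge; drawn 80 mm along its axis it clears the ledge, 140 mm the front rim.
- parts_bin: Fixed yellow open bin, 116 deep (x) by 129 wide (y); origin: centre of underside, x to its back, front faces the robot. Walls, floor 4 mm; back 110 high, front 90, sides slope between. A ledge over the back, underside at 106, reaches 32 mm in from the back wall. A divider 70 high parts a 66 wide left part (centre y +27.5) with the can from a 52 wide right part with the block.
- wood_block: Loose brown wood block, 92 x 45 x 36 mm, lying in the right part of the bin; it stays there. Origin at the centre of its underside, y axis along its length.
- cork_mat: Round brown cork mat, 100 mm diameter, 4 mm thick, fixed flat on the bench. Origin at the centre of its underside, on the bench; its top is at z = 0.004.

How it is judged:
By the outcome, as a careful person would: the job done as asked, in the order asked, and still so for the second after the job is handed in, with the robot touching nothing.
It also fails if it takes over 38 s, if anything falls off the work surface, if the arm or the gripper's body presses on something with over 40 N, if the wrist force passes 120 N, or if a joint passes its speed limit or range.

## Working session

There is one attempt and no reset: what is moved stays moved. The work goes in short steps, Python scripts to look and compute and a tool call to move; the robot and the scene stay as the last step left them, time stands still between calls to the robot, and variables do not carry over. Pictures are saved under pics/ and viewed, at most 10 in all, crops included, and the job is handed in when it is done.

Besides the shell and the picture viewer there is one more tool, called after "Call:" by a JSON object that holds its "op" and its "data", one argument or row to a line. jog_arm: Moves the arm, as the interface text tells. Its arguments: {"type":"object","properties":{"rows":{"type":"array"},"grip":{"type":"number"},"force":{"type":"number"}},"required":["rows"]}

```bash
mkdir -p pics; cat > h.py <<'E'
import numpy as np, cv2
from bench import r
def snap(n,f=None):
    im,d=r.snapshot(n); 
    if f: cv2.imwrite('pics/'+f,im)
    return im,d
def cloud(n,d):
    p=r.camera_params(n); v,u=np.mgrid[0:480,0:640]
    P=np.stack([(u-p['cx'])/p['fx']*d,(v-p['cy'])/p['fy']*d,d],-1)
    T=np.array(p['pose']); return P@T[:3,:3].T+T[:3,3]
E
python3 - <<'E'
from h import *
for n in('scene','top'):
    im,d=snap(n,n+'0.png'); np.savez(n+'.npz',im=im,d=d,P=cloud(n,d))
print(r.sense())
E
```

```text
{'time': 0.1, 'joint_pos': array([-7.24455017e+01,  7.51164914e+00,  8.53237248e+01, -2.13742583e-04,
        8.72607908e+01, -4.89415650e+00]), 'qd': array([ 0.00755722, -0.01280596, -0.14958061,  0.10882227, -0.05139162,
        0.00281902]), 'joint_efforts': array([ 1.24926461e-03, -5.70948708e+01, -5.01943338e+01, -1.03473906e-04,
        8.04593641e-03, -3.21488210e-05]), 'tool_pos': array([ 228.97212276, -554.05591352,  230.3337065 ]), 'tcp_rot': array([-1.79904168e+02, -7.99162442e-03,  2.24486585e+01]), 'ft_force': array([ 0.0418914 ,  0.06564456, -0.44909247]), 'wrist_torque': array([-0.00444218, -0.07612442, -0.04478771]), 'grip_force': 0.0, 'finger_gap': 85.23013942920832}
```

View pics/scene0.png

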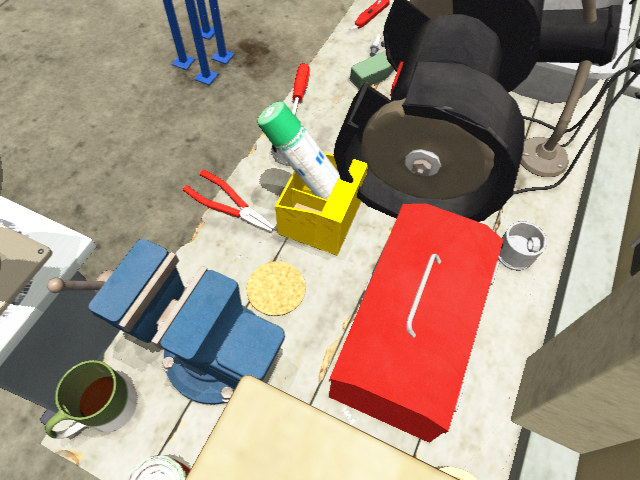

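View pics/top0.png

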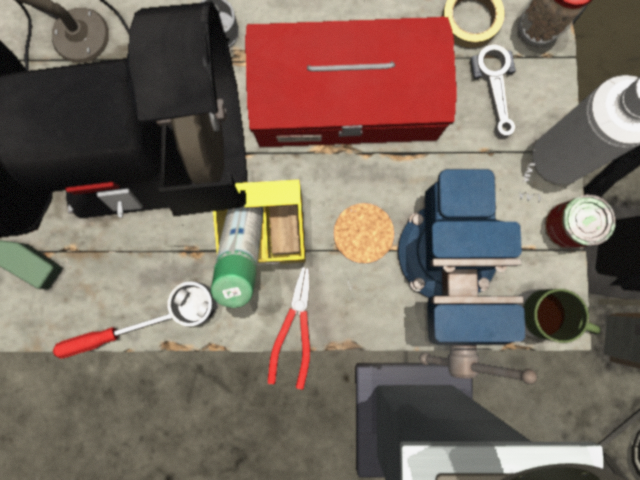

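The scene view shows the can (cap ~(280,123)) leaning in the bin (~(320,205)). The mat is at (277,288), between the bin and the blue vise. In the top view the cap is at (235,280), the mat at (364,233), the bin at (260,222), the grinder is just left of and behind the bin, and the pliers are in front.

```bash
python3 - <<'E'
from h import *
from scipy.optimize import least_squares
def q(n):
    z=np.load(n+'.npz'); return z['im'],z['d'],z['P']
cap=[];yel=[];white=[]
for n,box in(('scene',(95,260,250,375)),('top',(170,310,205,310))):
    im,d,P=q(n); hsv=cv2.cvtColor(im,cv2.COLOR_BGR2HSV); H,S,V=[hsv[...,i].astype(int) for i in range(3)]
    m=np.zeros(d.shape,bool); m[box[0]:box[1],box[2]:box[3]]=1; m&=d>0
    g=m&(H>60)&(H<90)&(S>120); y=m&(H>24)&(H<34)&(S>180)
    w=m&(S<60)&(V>120)
    c,Y,W=P[g],P[y],P[w]; W=W[W[:,2]>100]
    print(n,'cap',len(c),c.mean(0),'yel',len(Y),np.percentile(Y,[1,99],axis=0).round(1).tolist(),'white',len(W))
    cap.append(c);yel.append(Y)
    # cylinder fit
    if len(c)>50:
        ax0=np.array([-np.cos(np.radians(57)),0,np.sin(np.radians(57))])
        c0=c.mean(0)-[0,0,15]
        def f(x): 
            a=np.array([x[2],x[3],1]);a/=np.linalg.norm(a)
            v=np.vstack([c-[x[0],x[1],c0[2]]]);v=v-np.outer(v@a,a)
            return np.linalg.norm(v,axis=1)-28.5
        def cl(t): 
            pass
        for lean in(33,):
            s=least_squares(f,[c0[0],c0[1],-np.tan(np.radians(lean)),0],loss='soft_l1',f_scale=2)
            a=np.array([s.x[2],s.x[3],1]);a/=np.linalg.norm(a)
            pc=np.array([s.x[0],s.x[1],c0[2]]);t=(c-pc)@a
            print('fit',pc,a,'lean',np.degrees(np.arccos(a[2])),'az',np.degrees(np.arctan2(a[1],a[0])),'t',np.percentile(t,[1,50,99]),'top',pc+a*np.percentile(t,99),'res',np.median(abs(f(s.x))))
    # mat
    mb=(255,320,240,310) if n=='scene' else (195,270,325,400)
    m=np.zeros(d.shape,bool);m[mb[0]:mb[1],mb[2]:mb[3]]=1
    m&=(H>8)&(H<28)&(S>75)&(P[...,2]<25)&(d>0); ct,_=cv2.findContours(m.astype(np.uint8),0,2); k=max(ct,key=cv2.contourArea)
    mm=np.zeros(d.shape,np.uint8);cv2.drawContours(mm,[k],-1,1,-1); M=P[(mm>0)&(d>0)]
    cc,rr=cv2.minEnclosingCircle(M[:,:2].astype(np.float32)); print('mat',M.mean(0),cc,rr)
    # bin edges: high yellow
    for z0,z1 in((82,96),(100,118)):
        h=Y[(Y[:,2]>z0)&(Y[:,2]<z1)]
        if len(h)>20: print('  z',z0,z1,len(h),cv2.minAreaRect(h[:,:2].astype(np.float32)),h[:,2].mean())
# surroundings: max height grid
for n in('top',):
    im,d,P=q(n);v=P[d>0]
    for x in range(300,700,25): print(x,[int(np.percentile(s,98)) if len(s:=v[(abs(v[:,0]-x)<12.5)&(abs(v[:,1]-yy)<12.5)][:,2])>3 else -1 for yy in range(200,-300,-25)])
E
```

```text
scene cap 985 [424.10317911 388.90077104 191.10030304] yel 4023 [[443.3, 312.8, 2.2], [560.1, 442.2, 111.8]] white 1552
fit [413.47738426 403.90946463 176.10030304] [-6.25650596e-01  4.85688944e-06  7.80103411e-01] lean 38.72995541421488 az 179.999555216173 t [-24.95400328   5.45250396  27.78789635] top [396.09187034 403.9095996  197.77773577] res 0.691752033162448
mat [492.91159276 214.80063444   3.44691163] (487.0767822265625, 217.7878875732422) 55.931888580322266
  z 82 96 440 ((499.67608642578125, 378.64947509765625), (116.14437103271484, 128.5855712890625), 3.064046859741211) 88.98576002387051
  z 100 118 1387 ((517.1983642578125, 381.0713195800781), (81.59827423095703, 130.66152954101562), 2.610980272293091) 108.83042497559096
top cap 459 [425.7831393  404.85517983 200.00351745] yel 4 [[491.2, 370.3, 43.5], [527.0, 372.3, 53.1]] white 1503
fit [404.42366894 401.7059426  185.00351745] [-0.63158144 -0.03463234  0.77453566] lean 39.23704723252179 az -176.8613682766697 t [-23.19885107  -0.71489701  15.0717285 ] top [394.90464497 401.18397342 196.67710862] res 0.4448631934886862
mat
[... 751 characters left out ...]
2, 76, 77, 77, -1, -1, -1, -1, -1]
500 [6, 6, 21, 137, 142, 142, 143, 143, -1, 1, 1, 75, 76, 74, 77, -1, -1, -1, -1, -1]
525 [6, 5, 12, 135, 136, 136, 136, -1, 2, 2, 2, 73, 77, 77, 77, -1, -1, -1, -1, -1]
550 [2, 1, 1, 134, 136, 136, 136, -1, 1, 1, 14, 14, 1, 74, 1, -1, -1, -1, -1, -1]
575 [2, 1, 1, 3, 135, 136, 136, -1, 2, 1, 10, 159, 213, 214, 2, -1, -1, -1, -1, -1]
600 [1, 2, 1, 1, 1, 2, 1, 1, 2, 1, 9, 220, 248, 227, -1, -1, -1, -1, -1, -1]
625 [1, 1, 1, 1, 1, 1, 1, 1, 1, 1, 1, 225, 269, -1, -1, -1, -1, -1, -1, -1]
650 [126, 125, 125, 124, 124, 2, 2, 2, 20, 20, 1, 222, 269, -1, -1, -1, -1, -1, -1, -1]
675 [137, 136, 136, 136, 136, 1, 1, 1, 20, 21, 1, 207, 218, 219, -1, -1, -1, -1, -1, -1]
```

```bash
python3 - <<'E'
from h import *
from scipy.optimize import least_squares
L=np.radians(33)
for n,box in(('scene',(95,200,250,345)),('top',(205,310,210,265))):
    z=np.load(n+'.npz'); im,d,P=z['im'],z['d'],z['P']; hsv=cv2.cvtColor(im,cv2.COLOR_BGR2HSV); H,S,V=[hsv[...,i].astype(int) for i in range(3)]
    m=np.zeros(d.shape,bool); m[box[0]:box[1],box[2]:box[3]]=1; m&=(d>0)&(P[...,2]>100)&(P[...,1]>330)&(P[...,1]<450)
    y=(H>22)&(H<36)&(S>150); m&=~y
    c=P[m]
    A=lambda az,l:np.array([-np.sin(l)*np.cos(az),-np.sin(l)*np.sin(az),np.cos(l)])
    def f(x,free=False):
        a=A(x[2],x[3] if len(x)>3 else L); v=c-[x[0],x[1],150]; v=v-np.outer(v@a,a); return np.linalg.norm(v,axis=1)-29
    best=None
    for x0 in([425,402,0],[425,402,0,L]):
        s=least_squares(f,x0,loss='cauchy',f_scale=1.)
        a=A(s.x[2],s.x[3] if len(s.x)>3 else L); pc=np.array([s.x[0],s.x[1],150]); t=(c-pc)@a; rad=f(s.x)+29
        ins=rad<31
        h=np.histogram(t[ins&(rad<22)],bins=np.arange(20,110,2)); k=h[0].argmax()
        tt=np.percentile(t[ins],99.5)
        print(n,len(c),s.x[:2].round(1),np.degrees(s.x[2:]).round(1),'inl',np.mean(abs(rad-29)<2).round(2),'t99',tt,'face',h[1][k],h[0][k],'top',(pc+a*tt).round(1),'foot',(pc+a*(tt-225)).round(1))
    g=(H>60)&(H<90)&(S>120)&m; b=m&~g; t_g=(P[g]-pc)@a; print('cap t range',np.percentile(t_g,[1,5,95,99]))
    M=(H>8)&(H<28)&(S>75)&(P[...,2]<12)&(d>0)&(abs(P[...,0]-490)<60)&(abs(P[...,1]-215)<60)
    ct,_=cv2.findContours(M.astype(np.uint8),0,1); k=max(ct,key=cv2.contourArea)[:,0]; Q=P[k[:,1],k[:,0],:2]
    s=least_squares(lambda x:np.hypot(*(Q-x[:2]).T)-x[2],[490,215,50],loss='soft_l1'); print('mat',s.x)
E
```

```text
scene 3461 [433.6 405.5] [-1.3] inl 0.52 t99 65.10264605901322 face 62 124 top [398.2 406.3 204.6] foot [520.7 403.6  15.9]
scene 3461 [432.3 405.1] [ 1.9 37. ] inl 0.72 t99 63.92894367336476 face 62 206 top [393.8 403.9 201. ] foot [529.3 408.3  21.4]
cap t range [ 8.29119322 17.18587768 59.28308803 60.82241818]
mat [492.43802608 216.15783068  49.15173119]
top 3602 [431.9 404.3] [-2.3] inl 0.41 t99 66.10342950897098 face 62 398 top [395.9 405.8 205.4] foot [518.3 400.8  16.7]
top 3602 [430.4 403.4] [ 2.7 37.4] inl 0.64 t99 64.5587389453546 face 62 469 top [391.3 401.6 201.3] foot [527.6 407.9  22.5]
cap t range [21.37038751 24.05239429 58.0618606  59.62593332]
mat [491.37822844 215.51474997  49.76552597]
```

```bash
cat > plan.py <<'E'
import numpy as np
from scipy.spatial.transform import Rotation as R
def rel(c,t):
    a=R.from_euler('xyz',c[3:],degrees=True);b=R.from_euler('xyz',t[3:],degrees=True)
    s=a.inv().apply(np.array(t[:3])-c[:3]); v=(a.inv()*b).as_rotvec(); s=s.round(0) if np.abs(s).max()>20 else s.round(1); v=v.round(3)
    e=a*R.from_rotvec(v); print(s.tolist(),v.tolist()); 
    return np.r_[c[:3]+a.apply(s),e.as_euler('xyz',degrees=True)]
def chain(c,*ts):
    for t in ts: c=rel(np.array(c,float),t)
    print('cmd',c.round(3).tolist()); return c
E
python3 - <<'E'
from plan import *
chain([229.132,-554.53,231.292,180,0,22.4487],[350,-350,420,180,0,80],[520,0,420,180,0,140],[330,330,380,180,15,182],[354,402,255,180,36,182])
E
```

```text
[190.0, -143.0, -189.0] [-0.0, 0.0, -1.004]
[374.0, 106.0, 0.0] [-0.0, 0.0, -1.048]
[357.0, 131.0, 40.0] [-0.096, -0.25, -0.728]
[7.0, 71.0, 128.0] [-0.0, -0.366, -0.0]
cmd [354.151, 401.666, 254.853, 179.991, 35.975, -178.029]
```

Call:
{"op": "jog_arm", "data": {
  "rows": [
    [[190,-143,-189],[0,0,-1.004]],
    [[190,-143,-189],[0,0,-1.004]],
    [[190,-143,-189],[0,0,-1.004]],
    [[190,-143,-189],[0,0,-1.004]],
    [[190,-143,-189],[0,0,-1.004]],
    [[190,-143,-189],[0,0,-1.004]],
    [[190,-143,-189],[0,0,-1.004]],
    [[190,-143,-189],[0,0,-1.004]],
    [[190,-143,-189],[0,0,-1.004]],
    [[190,-143,-189],[0,0,-1.004]]
  ],
  "grip": 85,
  "force": 40
}}

```text
time: 1.1
tool_pos: [349.5, -350.2, 418.7]
tcp_rot: [-179.9, -0.1, 79.8]
ft_force: [1.1, 0.1, -0.0]
finger_gap: 84.9
grip_force: 0.0
```

Call:
{"op": "jog_arm", "data": {
  "rows": [
    [[374,106,0],[0,0,-1.048]],
    [[374,106,0],[0,0,-1.048]],
    [[374,106,0],[0,0,-1.048]],
    [[374,106,0],[0,0,-1.048]],
    [[374,106,0],[0,0,-1.048]],
    [[374,106,0],[0,0,-1.048]],
    [[374,106,0],[0,0,-1.048]],
    [[374,106,0],[0,0,-1.048]],
    [[374,106,0],[0,0,-1.048]],
    [[374,106,0],[0,0,-1.048]]
  ]
}}

```text
time: 2.1
tool_pos: [519.6, 0.0, 418.8]
tcp_rot: [-179.9, -0.1, 140.0]
ft_force: [0.0, 0.0, -0.2]
finger_gap: 85.1
grip_force: 0.0
```

Call:
{"op": "jog_arm", "data": {
  "rows": [
    [[357,131,40],[-0.096,-0.25,-0.728]],
    [[357,131,40],[-0.096,-0.25,-0.728]],
    [[357,131,40],[-0.096,-0.25,-0.728]],
    [[357,131,40],[-0.096,-0.25,-0.728]],
    [[357,131,40],[-0.096,-0.25,-0.728]],
    [[357,131,40],[-0.096,-0.25,-0.728]],
    [[357,131,40],[-0.096,-0.25,-0.728]],
    [[357,131,40],[-0.096,-0.25,-0.728]],
    [[357,131,40],[-0.096,-0.25,-0.728]],
    [[357,131,40],[-0.096,-0.25,-0.728]]
  ]
}}

```text
time: 3.1
tool_pos: [330.6, 329.0, 379.7]
tcp_rot: [-179.9, 15.0, -178.1]
ft_force: [0.2, -0.4, 0.4]
finger_gap: 84.8
grip_force: 0.0
```

Call:
{"op": "jog_arm", "data": {
  "rows": [
    [[7,71,128],[0,-0.366,0]],
    [[7,71,128],[0,-0.366,0]],
    [[7,71,128],[0,-0.366,0]],
    [[7,71,128],[0,-0.366,0]],
    [[7,71,128],[0,-0.366,0]],
    [[7,71,128],[0,-0.366,0]]
  ]
}}

```text
time: 3.7
tool_pos: [356.1, 401.3, 258.1]
tcp_rot: [179.8, 36.1, -178.3]
ft_force: [0.2, -0.7, -0.1]
finger_gap: 85.1
grip_force: 0.0
```

```bash
python3 - <<'E'
from h import *
from scipy.spatial.transform import Rotation as R
s=r.sense(); print(s['tool_pos'],s['tcp_rot'],s['joint_pos'].round(1))
im,d=snap('wrist','w1.png'); p=r.camera_params('wrist')
v,u=np.mgrid[0:480,0:640]; C=np.stack([(u-p['cx'])/p['fx']*d,(v-p['cy'])/p['fy']*d,d],-1)
T=np.array(p['tool_from_camera']);Rt=R.from_euler('xyz',s['tcp_rot'],degrees=True).as_matrix()
t=C@T[:3,:3].T+T[:3,3]; P=t@Rt.T+s['tool_pos']; np.savez('w1.npz',im=im,d=d,t=t,P=P); print(T.round(2).tolist())
hsv=cv2.cvtColor(im,cv2.COLOR_BGR2HSV);g=(hsv[...,0]>60)&(hsv[...,0]<90)&(hsv[...,1]>120)&(d>0)
print(g.sum(),np.percentile(P[g],[2,50,98],axis=0).round(1).tolist(),np.percentile(t[g],[2,50,98],axis=0).round(1).tolist())
E
```

```text
[356.0718524  401.29358358 258.0968772 ] [ 179.77719171   36.07122028 -178.32446028] [ 63.2 -20.7 115.8 -33.5  69.2 -20.8]
[[0.0, -0.96, -0.29, 74.57], [1.0, 0.0, -0.0, 0.54], [0.0, -0.29, 0.96, -142.52], [0.0, 0.0, 0.0, 1.0]]Traceback (most recent call last):
  File "<stdin>", line 9, in <module>
    return _quantile_unchecked(
        a, q, axis, out, overwrite_input, method, keepdims, weights)
    return _ureduce(a,
                    func=_quantile_ureduce_func,
    ...<5 lines>...
                    overwrite_input=overwrite_input,
                    method=method)
    r = func(a, **kwargs)
    result = _quantile(arr,
                       quantiles=q,
    ...<2 lines>...
                       out=out,
                       weights=wgt)
    slices_having_nans = np.isnan(arr[-1, ...])
                                  ~~~^^^^^^^^^
IndexError: index -1 is out of bounds for axis 0 with size 0
```

View pics/w1.png

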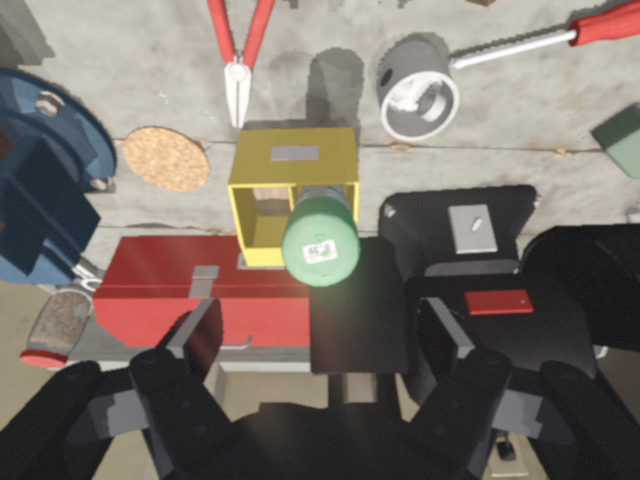

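The wrist view looks down the can's axis: the cap top is at (320,241), midway between the fingers (inner faces ~(200,330) and ~(440,330)). The mat is at (166,158).

```bash
python3 - <<'E'
from h import *
from scipy.optimize import least_squares
z=np.load('w1.npz');im,d,t,P=z['im'],z['d'],z['t'],z['P']
hsv=cv2.cvtColor(im,cv2.COLOR_BGR2HSV);H,S,V=[hsv[...,i].astype(int) for i in range(3)]
m=np.zeros(d.shape,bool);m[190:290,280:362]=1
g=m&(H>55)&(H<95)&(S>50)&(d>0)
print(g.sum(), (d>0).mean())
# top face: RANSAC plane
f=np.zeros_like(m);f[215:270,298:346]=1;f&=d>0
Q=P[f];c=np.median(Q,0)
for _ in range(5):
    _,_,V_=np.linalg.svd(Q-Q.mean(0));n=V_[2]*np.sign(V_[2][2]);e=(Q-Q.mean(0))@n;Q=Q[abs(e)<max(1.5,1.5*e.std())]
print('face n',n,'lean',np.degrees(np.arccos(n[2])),'az',np.degrees(np.arctan2(-n[1],-n[0])),len(Q),e.std())
G=P[g];e=(G-Q.mean(0))@n;F=G[abs(e)<2]
cc,rr=cv2.minEnclosingCircle(t[g][abs(e)<2][:,:2].astype(np.float32))
print('top centre tool',cc,rr,np.median(t[g][abs(e)<2],0),'world',((F.max(0)+F.min(0))/2), F.mean(0))
c=P[g|(m&(d>0)&(P[...,2]>110)&(S<60)&(P[...,2]<205))]
n0=n
# bin rim via yellow
y=(H>22)&(H<34)&(S>130)&(d>0)
Y=P[y];print('bin',np.percentile(Y,[1,99],axis=0).round(1).tolist());h=Y[Y[:,2]>84];print(cv2.minAreaRect(h[:,:2].astype(np.float32)))
E
```

```text
1003 0.9958528645833333
face n [-0.61120345 -0.0281687   0.7909721 ] lean 37.7235512357558 az 2.6387387464224834 2450 0.6285381548057236
top centre tool (2.6108901500701904, 0.9861485362052917) 25.626623153686523 [20.46503687 14.89575377 69.99367527] world [393.68019635 403.62773081 198.91640363] [383.10657039 414.76802386 191.56575845]
bin [[436.9, 318.8, 4.7], [556.4, 439.9, 105.2]]
((495.7934875488281, 381.7532653808594), (113.1640625, 123.33924865722656), 3.3315699100494385)
```

```bash
python3 - <<'E'
from plan import *
chain([354.151, 401.666, 254.853, 179.991, 35.975, -178.029],[420.4,404.2,165,180,37.5,182.6])
E
```

```text
[-1.0, 0.0, 112.0] [-0.006, -0.027, -0.009]
cmd [420.713, 403.974, 164.802, -179.967, 37.522, -177.385]
```

Call:
{"op": "jog_arm", "data": {
  "rows": [
    [[-1,0,15],[-0.006,-0.027,-0.009]],
    [[-1,0,35],[-0.006,-0.027,-0.009]],
    [[-1,0,55],[-0.006,-0.027,-0.009]],
    [[-1,0,75],[-0.006,-0.027,-0.009]],
    [[-1,0,90],[-0.006,-0.027,-0.009]],
    [[-1,0,102],[-0.006,-0.027,-0.009]],
    [[-1,0,112],[-0.006,-0.027,-0.009]],
    [[-1,0,112],[-0.006,-0.027,-0.009]],
    [[-1,0,112],[-0.006,-0.027,-0.009]]
  ]
}}

```text
time: 4.65
tool_pos: [421.1, 404.0, 165.6]
tcp_rot: [180.0, 37.5, -177.4]
ft_force: [-0.2, 0.4, 0.3]
finger_gap: 85.0
grip_force: 0.0
```

Call:
{"op": "jog_arm", "data": {
  "rows": [
    [[0,0,0],[0,0,0]],
    [[0,0,0],[0,0,0]],
    [[0,0,0],[0,0,0]],
    [[0,0,0],[0,0,0]],
    [[0,0,0],[0,0,0]],
    [[0,0,0],[0,0,0]],
    [[0,0,0],[0,0,0]],
    [[0,0,0],[0,0,0]]
  ],
  "grip": 45,
  "force": 50
}}

```text
time: 5.45
tool_pos: [420.8, 404.5, 165.5]
tcp_rot: [180.0, 37.6, -177.4]
ft_force: [-3.1, 0.3, 4.5]
finger_gap: 55.9
grip_force: 53.3
```

Call:
{"op": "jog_arm", "data": {
  "rows": [
    [[0,0,-5],[0,0,0]],
    [[0,0,-12],[0,0,0]],
    [[0,0,-22],[0,0,0]],
    [[0,0,-34],[0,0,0]],
    [[0,0,-46],[0,0,0]],
    [[0,0,-58],[0,0,0]],
    [[0,0,-70],[0,0,0]],
    [[0,0,-82],[0,0,0]]
  ]
}}

```text
time: 6.25
tool_pos: [370.6, 401.1, 230.0]
tcp_rot: [-179.9, 37.5, -177.4]
ft_force: [5.4, 0.3, -1.6]
finger_gap: 55.5
grip_force: 53.9
```

Call:
{"op": "jog_arm", "data": {
  "rows": [
    [[0,0,-12],[0,0,0]],
    [[0,0,-24],[0,0,0]],
    [[0,0,-36],[0,0,0]],
    [[0,0,-48],[0,0,0]],
    [[0,0,-60],[0,0,0]],
    [[0,0,-72],[0,0,0]],
    [[0,0,-82],[0,0,0]],
    [[0,0,-86],[0,0,0]],
    [[0,0,-88],[0,0,0]],
    [[0,0,-88],[0,0,0]]
  ]
}}

```text
time: 7.25
tool_pos: [317.2, 399.4, 299.6]
tcp_rot: [-180.0, 37.5, -177.4]
ft_force: [1.0, -0.2, -2.0]
finger_gap: 55.7
grip_force: 54.2
```

```bash
python3 - <<'E'
from plan import *
c=np.array([420.713, 403.974, 164.802, -179.967, 37.522, -177.385])
c[:3]-=170*R.from_euler('xyz',c[3:],degrees=True).as_matrix()[:,2]
print(c)
chain(c,[370,330,350,180,0,182.6],[491.5,216,310,180,0,182.6])
E
```

```text
[ 317.2751499   399.34779362  299.63229845 -179.967        37.522
 -177.385     ]
[-70.0, -72.0, -10.0] [-0.0, 0.655, 0.0]
[-116.0, -119.0, 40.0] [-0.0, -0.0, -0.0]
cmd [491.176, 216.038, 310.272, -179.974, -0.007, -177.405]
```

Call:
{"op": "jog_arm", "data": {
  "rows": [
    [[-3,-3,-2],[0,0.04,0]],
    [[-10,-10,-4],[0,0.1,0]],
    [[-18,-18,-6],[0,0.18,0]],
    [[-26,-27,-8],[0,0.26,0]],
    [[-34,-35,-10],[0,0.34,0]],
    [[-42,-43,-10],[0,0.42,0]],
    [[-50,-52,-10],[0,0.5,0]],
    [[-60,-62,-10],[0,0.58,0]],
    [[-67,-69,-10],[0,0.63,0]],
    [[-70,-72,-10],[0,0.655,0]]
  ]
}}

```text
time: 8.25
tool_pos: [371.5, 328.5, 349.8]
tcp_rot: [-179.9, -0.1, -177.6]
ft_force: [0.3, -0.4, -2.7]
finger_gap: 55.8
grip_force: 54.2
```

Call:
{"op": "jog_arm", "data": {
  "rows": [
    [[-4,-4,0],[0,0,0]],
    [[-14,-14,0],[0,0,0]],
    [[-29,-30,5],[0,0,0]],
    [[-46,-47,10],[0,0,0]],
    [[-63,-65,16],[0,0,0]],
    [[-80,-82,24],[0,0,0]],
    [[-96,-98,31],[0,0,0]],
    [[-108,-110,37],[0,0,0]],
    [[-114,-117,40],[0,0,0]],
    [[-116,-119,40],[0,0,0]]
  ]
}}

```text
time: 9.25
tool_pos: [491.2, 215.4, 309.6]
tcp_rot: [-179.9, -0.1, -177.4]
ft_force: [-0.6, -0.2, -2.2]
finger_gap: 55.5
grip_force: 54.2
```

Call:
{"op": "jog_arm", "data": {
  "rows": [
    [[0,0,0],[0,0,0]],
    [[0,0,0],[0,0,0]],
    [[0,0,0],[0,0,0]]
  ]
}}

```text
time: 9.55
tool_pos: [490.9, 216.7, 310.8]
tcp_rot: [-180.0, 0.0, -177.3]
ft_force: [-0.1, 0.2, -3.2]
finger_gap: 55.6
grip_force: 54.2
```

```bash
python3 - <<'E'
from h import *
for n in('scene','top'):
    im,d=snap(n,n+'1.png'); np.savez(n+'1.npz',im=im,d=d,P=cloud(n,d))
E
```

```text
(no output)
```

View pics/scene1.png

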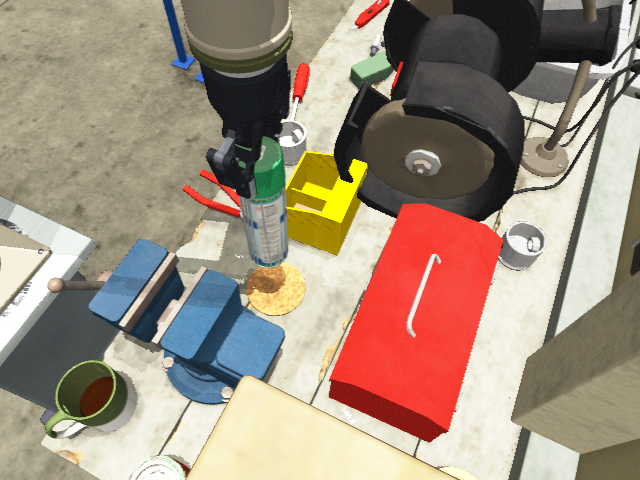

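The can hangs upright from the gripper (cap ~(268,165), foot ~(268,262)) above the mat (277,290), with the bin empty on its left side. Next I'll measure the tilt and the foot position.

```bash
python3 - <<'E'
from h import *
from scipy.optimize import least_squares
z=np.load('scene1.npz');im,d,P=z['im'],z['d'],z['P']
m=np.zeros(d.shape,bool);m[190:275,235:295]=1
m&=(d>0)&(P[...,2]>100)&(P[...,2]<290)&(abs(P[...,0]-491)<60)&(abs(P[...,1]-216)<60)
hsv=cv2.cvtColor(im,cv2.COLOR_BGR2HSV)
c=P[m&~((hsv[...,0]>15)&(hsv[...,0]<35)&(hsv[...,1]>100))]
def A(x): a=np.array([x[2],x[3],1]);return a/np.linalg.norm(a)
def f(x): a=A(x);v=c-[x[0],x[1],190];v=v-np.outer(v@a,a);return np.linalg.norm(v,axis=1)-29
s=least_squares(f,[491,216,0,0],loss='cauchy',f_scale=1.)
print(len(c),s.x[:2],'tilt xy deg',np.degrees(np.arctan(s.x[2:])),np.mean(abs(f(s.x))<2))
k=abs(f(s.x))<3;print('z low',np.percentile(c[k][:,2],[0.2,1,2,99]))
print('foot xy',s.x[:2]+s.x[2:]*(130-190))
E
```

```text
2557 [489.8633238  217.11585381] tilt xy deg [1.02392022 0.02760348] 1.0
z low [131.00135041 132.49524131 133.57993525 288.90874477]
foot xy [488.79096289 217.0869475 ]
```

Call:
{"op": "jog_arm", "data": {
  "rows": [
    [[0,0,8],[0,-0.005,0]],
    [[-1,0,24],[0,-0.01,0]],
    [[-1,0,42],[0,-0.01,0]],
    [[-1,0,60],[0,-0.01,0]],
    [[-1,0,77],[0,-0.01,0]],
    [[-1,0,92],[0,-0.01,0]],
    [[-1,0,105],[0,-0.01,0]],
    [[-1,0,114],[0,-0.01,0]],
    [[-1,0,119],[0,-0.01,0]],
    [[-1,0,121],[0,-0.01,0]]
  ]
}}

```text
time: 10.65
tool_pos: [492.1, 216.0, 189.0]
tcp_rot: [-180.0, 0.6, -177.4]
ft_force: [0.3, -0.4, -2.5]
finger_gap: 55.8
grip_force: 54.2
```

Call:
{"op": "jog_arm", "data": {
  "rows": [
    [[0,0,0],[0,0,0]],
    [[0,0,0.5],[0,0,0]],
    [[0,0,1],[0,0,0]],
    [[0,0,1.5],[0,0,0]],
    [[0,0,2],[0,0,0]],
    [[0,0,2.5],[0,0,0]],
    [[0,0,3],[0,0,0]],
    [[0,0,3],[0,0,0]]
  ]
}}

```text
time: 11.45
tool_pos: [492.1, 216.0, 186.1]
tcp_rot: [-180.0, 0.6, -177.4]
ft_force: [0.2, 0.2, -2.9]
finger_gap: 55.3
grip_force: 54.2
```

Call:
{"op": "jog_arm", "data": {
  "rows": [
    [[0,0,0.5],[0,0,0]],
    [[0,0,1],[0,0,0]],
    [[0,0,1],[0,0,0]]
  ]
}}

```text
time: 11.75
tool_pos: [492.2, 216.0, 185.2]
tcp_rot: [-180.0, 0.6, -177.4]
ft_force: [0.4, -0.8, -2.0]
finger_gap: 55.8
grip_force: 54.2
```

Call:
{"op": "jog_arm", "data": {
  "rows": [
    [[0,0,0.5],[0,0,0]],
    [[0,0,1],[0,0,0]],
    [[0,0,1],[0,0,0]]
  ]
}}

```text
time: 12.05
tool_pos: [492.4, 216.1, 184.8]
tcp_rot: [-180.0, 0.6, -177.4]
ft_force: [-1.5, -1.3, 2.2]
finger_gap: 55.6
grip_force: 54.5
```

Call:
{"op": "jog_arm", "data": {
  "rows": [
    [[0,0,0.5],[0,0,0]],
    [[0,0,0.5],[0,0,0]],
    [[0,0,0.5],[0,0,0]]
  ]
}}

```text
time: 12.35
tool_pos: [492.6, 216.1, 184.8]
tcp_rot: [-180.0, 0.6, -177.4]
ft_force: [-2.2, -1.3, 5.6]
finger_gap: 55.7
grip_force: 55.0
```

```bash
python3 - <<'E'
from h import *
from scipy.optimize import least_squares
im,d=snap('scene','scene2.png');P=cloud('scene',d)
m=np.zeros(d.shape,bool);m[190:340,230:310]=1
m&=(d>0)&(P[...,2]>12)&(P[...,2]<160)&(abs(P[...,0]-491)<45)&(abs(P[...,1]-216)<45)
c=P[m]
def A(x): a=np.array([x[2],x[3],1]);return a/np.linalg.norm(a)
def f(x): a=A(x);v=c-[x[0],x[1],4];v=v-np.outer(v@a,a);return np.linalg.norm(v,axis=1)-29
s=least_squares(f,[491,216,0,0],loss='cauchy',f_scale=1.)
print(len(c),'foot',s.x[:2],'tilt',np.degrees(np.arctan(s.x[2:])),np.mean(abs(f(s.x))<2)); print(r.sense()['ft_force'])
E
```

```text
1495 foot [491.84768408 216.36583078] tilt [0.59381815 0.01695123] 1.0
[-1.27328983 -0.08270409  5.60096663]
```

Call:
{"op": "jog_arm", "data": {
  "rows": [
    [[0,0,0],[0,0,0]],
    [[0,0,0],[0,0,0]],
    [[0,0,0],[0,0,0]],
    [[0,0,0],[0,0,0]],
    [[0,0,0],[0,0,0]]
  ],
  "grip": 62,
  "force": 20
}}

```text
time: 12.9
tool_pos: [492.2, 216.0, 183.6]
tcp_rot: [-180.0, 0.6, -177.4]
ft_force: [0.1, -0.2, 0.1]
finger_gap: 61.9
grip_force: 0.0
```

Call:
{"op": "jog_arm", "data": {
  "rows": [
    [[0,0,0],[0,0,0]],
    [[0,0,0],[0,0,0]],
    [[0,0,0],[0,0,0]],
    [[0,0,0],[0,0,0]],
    [[0,0,0],[0,0,0]],
    [[0,0,0],[0,0,0]]
  ],
  "grip": 84
}}

```text
time: 13.5
tool_pos: [492.2, 216.0, 183.8]
tcp_rot: [-180.0, 0.6, -177.4]
ft_force: [-0.7, 0.6, 0.6]
finger_gap: 84.2
grip_force: 0.0
```

Call:
{"op": "jog_arm", "data": {
  "rows": [
    [[0,0,-5],[0,0,0]],
    [[0,0,-15],[0,0,0]],
    [[0,0,-30],[0,0,0]],
    [[0,0,-50],[0,0,0]],
    [[0,0,-75],[0,0,0]],
    [[0,0,-100],[0,0,0]],
    [[0,0,-125],[0,0,0]],
    [[0,0,-145],[0,0,0]],
    [[0,0,-150],[0,0,0]],
    [[0,0,-150],[0,0,0]]
  ]
}}

```text
time: 14.5
tool_pos: [491.3, 216.2, 335.5]
tcp_rot: [180.0, 0.7, -177.4]
ft_force: [-0.7, 0.1, -0.3]
finger_gap: 84.0
grip_force: 0.0
```

```bash
python3 - <<'E'
from h import *
snap('scene','scene3.png'); print(r.sense()['ft_force'],r.sense()['tool_pos'],r.sense()['time'])
E
```

```text
[-0.22221518 -0.6276008   0.12689136] [490.8154273  216.05444194 333.94541014] 14.55
```

View pics/scene3.png

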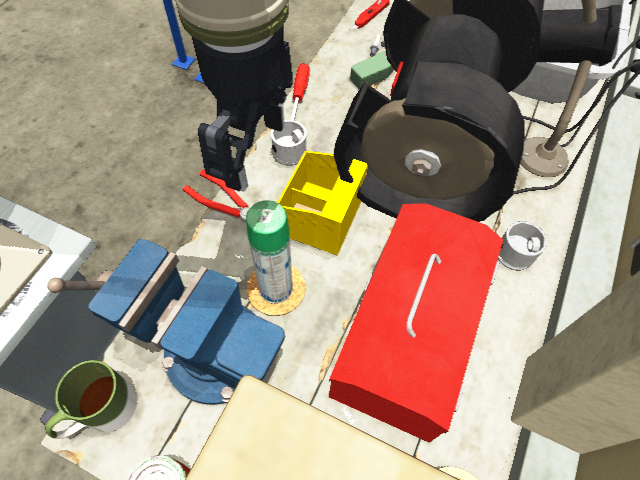

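The can stands upright at the centre of the mat (foot ~(277,295), cap (268,215)), and the gripper is clear above it. One quick check on the block, then hand in.

```bash
python3 - <<'E'
from h import *
im,d=snap('top'); a=np.load('top.npz')['im']; s=np.s_[208:252,272:298]
dif=cv2.absdiff(im,a)[s].mean(); print('block diff',dif)
print(r.hand_in() if dif<15 else 'check')
E
```

```text
block diff 2.1404428904428903
the job is handed in; nothing more can be done
None
```

The spray can stands upright, cap up, at the centre of the cork mat, and the wood block is still in the bin; I handed the job in at about 14.6 s of the 38 s allowed.

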